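# Hang the shoemaker's hand caddy on the bench-end cleat

## Robot

A 7-joint arm with a two-finger parallel gripper is mounted at the origin on the work surface. World frame = base frame: x ahead of the robot, y to its left, z up, the work surface at z = 0. Lengths are in m, angles in rad, forces in N, time in s.
With the tool pointing down it reaches from about 0.425 to 0.95 m from the base axis. Payload 4.7 kg.
Tool frame: the origin (TCP) lies on the centre line of the jaws, within the pads' length; the fingertips stand robot.nose_length ahead of it and the grasp point (between the pads) lies 8 mm behind it (robot.nose_length is the distance from the TCP to the fingertips, in m); z points along the fingers, y is the line along which they close (so a half turn about z gives the same grasp; the last joint's range is limited). The gripper opens to 85 mm and grips with 20 to 120 N. Pads are 22 mm wide; open, the fingers measure 114 mm over their backs; the gripper's body (76 mm by 85 mm) begins 54 mm behind the grasp point. The pads swing forward as they close: fully open they stand 13 mm farther back than shut.
Start: joints at [-1.258, 0.469, -0.049, 1.532, 0.024, 1.141, -0.082], TCP at [0.226, 0.636, 0.242] pointing down, gripper open.
Joint ranges: [-2.59, 2.59], [-0.33, 1.99], [-1.39, 1.29], [0.1, 2.45], [-1.04, 4.18], [0.21, 1.99], [-2.66, 2.66]. Speed limits (rad/s): [2.57, 2.57, 3.14, 3.14, 3.14, 3.14, 3.14].

## Interface

Orientations are given as [roll, pitch, yaw] about the fixed x, y, z axes, in that order (R = Rz(yaw) Ry(pitch) Rx(roll)).
In Python, from plant import robot gives the robot as it stands. Calls block until the motion is done:
- robot.goto(position, orientation): joint-space move of the TCP to a pose.
- robot.move_straight(position, vel=0.15, attitude=None, contact_N=None): straight line of the TCP; attitude=None keeps the orientation; vel is the mean speed in m/s. With contact_N (N) it stops when the force on the tool has changed by that much, and returns True; else False.
- robot.move_joints(angles): joint-space move.
- robot.grip(opening, strength=None): opening from 0.0 (shut) to 1.0 (fully open); strength is the grip in N (None keeps the last); returns when the fingers have stopped.
- robot.sleep(seconds).
- robot.inverse_kinematics(position, orientation): joint angles nearest the present ones, or None.
- robot.sense(): the state.
- robot.grab_frame(name): name is "scene" or "side" or "wrist"; returns a dict with "image" (420x560x3 uint8, red, green, blue), "range_z" (420x560 float32, m along the optical axis (not along the pixel's ray), 0 where there is no reading), "fx", "fy", "cx", "cy" (pixels), "R" (3x3) and "t" (3): a world point X has camera coordinates R X + t. Camera axes: x right, y down, z forward; pixel columns grow to the right and rows downward; lengths in m; the calibration is good to about 2 mm. A picture is of the moment at which its call begins.
A pose or a line that the arm cannot do raises robot.IKError and nothing moves.
- robot.close_job(): hands the job in; it is judged then, once.
The state is a dict: "t": time; "joint_pos": joint angles; "joint_velocities": joint speeds; "effort": joint torques, N m; "tcp_pos": TCP position; "tcp_rot": TCP orientation; "wrist_force": force on the tool from outside, world axes, zero at the start; "torque": the same for the moment, N m; "opening": opening from 0.0 (shut) to 1.0 (fully open); "gripper_force": force on a finger pad.
Only numpy, scipy, OpenCV 4.12 (cv2) and the standard library are available. Lean on these libraries where they do the work, as an engineer would, in place of code of your own. Each camera call takes 0.05 s, during which the arm holds its last target. There are 200 camera calls.

## Task

Hang the plywood caddy on the aluminium cleat of the board: tip it back some 15 degrees (bottom swung away from the board) so that its angled strip goes down behind the lip, bring it level, and slide it lightly along the lip until its tooth drops into the slot and it hangs plumb and fully home by itself. Feel for the slot, keep the load on the cleat under about 30 N, keep the tin in the caddy and leave everything else alone.

Things in the scene. Friction and masses are not known exactly. Their poses are not given: they have to be found in the camera images.
- caddy: Open plywood hand caddy, 0.45 to 0.7 kg. Origin: centre of underside; x to its back (strip side), y along its width, z up. Tray 110 (x) by 150 (y) mm, front and side walls 60 mm high, back wall 108 mm high with outer face at x = 55. A lower rear foot batten (z 4 to 20) stands out to x = 83.5. Apart from the grip plate the inside is below 85 mm.
- caddy_grip (a point): Point in the blue grip plate over the caddy's middle, 114 mm above its underside at x = y = 0. Plate: 14 mm thick (caddy x), 90 mm long (y), top 20 mm above this point, free down to 34 mm below it. Pinch across the thickness. Axes as caddy.
- strip_edge (a point): Middle of the free lower edge (underside) of the caddy's aluminium rear strip, at x = 76.5, z = 75.5 mm in the caddy. The strip is 140 mm wide, 5 mm thick and slopes down and away from the back wall at 45 degrees. Axes as caddy.
- tooth (a point): Lowest point of the dark steel tooth in the corner under the strip, against the back wall at mid width: x = 55, y = 0, z = 84.5 mm in the caddy. Nose with rounded sides, 12 mm wide (y), 8 mm long (x). Axes as caddy.
- board: Fixed upright plywood board at the left, 460 mm long, 165 high, 18 thick. Origin: front face, table level, mid length; x points into the board (the caddy hangs on the -x side), y along it, z up. Hung home, the caddy's axes are parallel to these, its origin at x = -83.5, z = 45 mm. A grey bin is fixed to the board from y = 134 to 216 mm, out to x = -104. Rigid.
- lip (a point): Top of the cleat's lip at mid length (x = -24, z = 136.5 mm in the board). The cleat, 410 mm long, is a rigid 5 mm flange rising outwards from the board at 45 degrees, with a rolled edge of 5 mm as lip (outermost x = -26.5); behind it a V trough 21 mm deep. Home, the strip edge is 16 mm below this point and 17 mm nearer the board. Axes as board.
- slot_zone (a point): Middle of the 56 mm stretch of lip in which the slot's centre lies: the slot's place is not measured, it is anywhere within 28 mm either way along the board's y. Slot 15 mm wide, cut right through lip and flange. With the tooth on the lip beside the slot a level caddy rides 7 mm too high; over the slot it can drop those 7 mm. Same point and axes as lip.
- tin: Copper-coloured tin, 34 mm across, 30 mm high, 60 g, loose in the caddy's front bay. Origin: centre of its underside.
- last: Green plastic shoe last, 210 mm long, 100 mm high, beyond the caddy. To be left alone.
- glue: Glue can, 84 mm across, 110 mm high. It and the white bottle stand one beyond the board's far end, one at the right, either way round. To be left alone.
- spray: White bottle with red cap, 68 mm across, 190 mm high. See the glue can. To be left alone.
- hammer: Hammer lying at the far right. To be left alone.
- brush: Brush lying at the right, near the robot. To be left alone.

How it is judged:
By the outcome, as a careful person would: the job done as asked, in the order asked, and still so for the second after the job is handed in, with the robot touching nothing.
It also fails if it takes over 64 s, if anything falls off the work surface, if the arm or the gripper's body presses on something with over 40 N, if the wrist force passes 120 N, or if a joint passes its speed limit or range.

## Working session

There is one attempt and no reset: what is moved stays moved. The work goes in short steps, each a Python script; the robot and the scene stay as the last script left them, time stands still between calls to the robot, and variables do not carry over. Pictures are saved under pics/ and viewed, at most 10 in all, crops included, and the job is handed in when it is done.

```bash
ls; mkdir -p pics; python3 - <<'E'
from plant import robot
import cv2,numpy as np
for n in("scene","side"):
    f=robot.grab_frame(n); np.savez(n+"0.npz",**{k:f[k] for k in f})
    cv2.imwrite(f"pics/{n}0.png",f["image"][:,:,::-1])
    print(n,f["fx"],f["cx"],f["cy"],-f["R"].T@f["t"],f["R"][2])
s=robot.sense();print(s["t"],s["tcp_rot"],s["wrist_force"],robot.nose_length,s["tcp_pos"])
E
```

```text
pics
scene 387.4199923981099 274.4078825827742 200.23235725003536 [ 1.02227404 -0.07193028  0.77502628] [-0.58989245  0.01947566 -0.80724692]
side 470.37095502894493 276.17741085726135 215.7549046016995 [0.3739119  0.78293318 0.81162726] [ 0.14422033 -0.76602993 -0.6264173 ]
0.1 [-3.13984636e+00  6.30044968e-05  2.79982868e+00] [ 0.06045654  0.24497194 -0.33771741] 0.011 [0.22607174 0.63549248 0.24136229]
```

View pics/scene0.png

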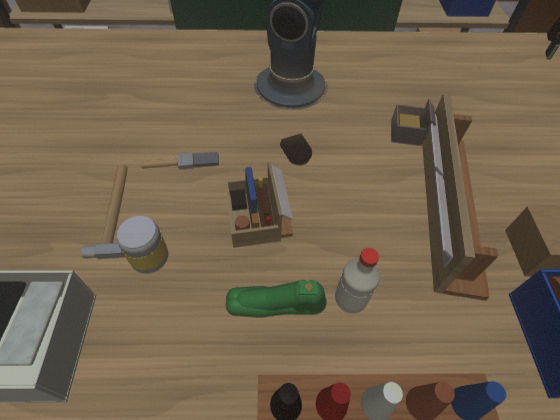

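View pics/side0.png

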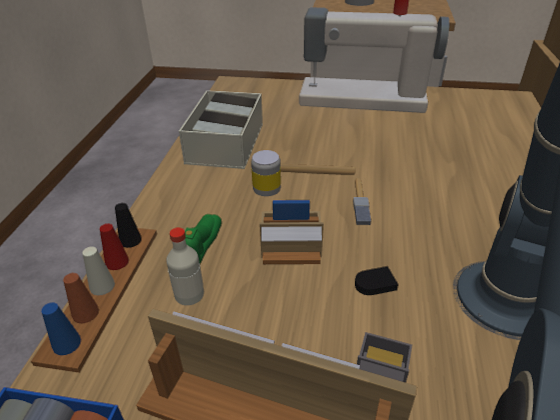

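The scene view shows the caddy at (258,210), strip facing right towards the board, whose lip runs from (430,105) to (440,275). The tin is at (243,222). The side view shows a gap in the light lip near (277,346), which is probably the slot. Next I'll build point clouds.

```bash
cat > h.py <<'E'
import numpy as np,cv2
def cloud(f):
    z=f["range_z"].astype(float); v,u=np.mgrid[:z.shape[0],:z.shape[1]]
    c=np.stack([(u-f["cx"])/f["fx"]*z,(v-f["cy"])/f["fy"]*z,z],-1)
    P=(c-f["t"])@f["R"]; P[z<=0]=np.nan
    return P
def proj(f,X):
    c=np.atleast_2d(X)@f["R"].T+f["t"]; return np.c_[f["fx"]*c[:,0]/c[:,2]+f["cx"],f["fy"]*c[:,1]/c[:,2]+f["cy"]]
E
python3 - <<'E'
from h import *
for n in("scene","side"):
    f=np.load(n+"0.npz"); P=cloud(f)
    tab=P[abs(P[...,2])<.02]; print(n,"table z",np.nanmedian(tab[:,2]))
    for (u,v) in ([(290,172),(279,240),(284,205),(251,170),(254,210),(243,222),(447,105),(447,270),(436,150),(436,250),(410,122)] if n=="scene" else [(291,210),(266,230),(318,230),(292,258),(160,322),(405,385),(220,335),(320,358),(277,346),(270,342),(283,348)]):
        print((u,v),P[v,u].round(4))
f=np.load("scene0.npz");g=np.load("side0.npz")
a=cv2.resize(f["image"][145:255,215:305],None,fx=4.4,fy=4.4,interpolation=2)
b=cv2.resize(g["image"][300:420,130:430],None,fx=2.6,fy=2.6,interpolation=2)
c=cv2.resize(f["image"][85:300,400:500],None,fx=2.2,fy=2.2,interpolation=2)
o=np.zeros((600,400+400,3),np.uint8)
o=np.zeros((800,800,3),np.uint8)
cv2.imwrite("pics/c1.png",np.hstack([a,np.pad(c,((0,a.shape[0]-c.shape[0]),(0,0),(0,0)))] if a.shape[0]>=c.shape[0] else [a])[:,:,::-1])
cv2.imwrite("pics/c2.png",b[:,:,::-1])
E
```

```text
scene table z -0.0008171882036119718
(290, 172) [ 0.3642 -0.0114 -0.    ]
(279, 240) [ 0.5715 -0.0439  0.0035]
(284, 205) [ 0.5355 -0.0348  0.0914]
(251, 170) [ 0.4717 -0.1065  0.1329]
(254, 210) [ 0.5508 -0.0993  0.0944]
(243, 222) [ 0.5443 -0.1258  0.0373]
(447, 105) [0.2923 0.3606 0.1652]
(447, 270) [0.686  0.2836 0.0824]
(436, 150) [0.4083 0.3161 0.1313]
(436, 250) [0.6142 0.2979 0.0331]
(410, 122) [0.2864 0.2905 0.105 ]
side table z 0.00034196676764047687
(291, 210) [ 0.5036 -0.1012  0.1108]
(266, 230) [ 0.5529 -0.0349  0.0971]
(318, 230) [ 0.4332 -0.056   0.0944]
(292, 258) [ 0.4907 -0.0301  0.0202]
(160, 322) [0.6752 0.3033 0.1566]
(405, 385) [0.2612 0.3641 0.1635]
(220, 335) [0.5616 0.3202 0.1656]
(320, 358) [0.3924 0.3381 0.1651]
(277, 346) [0.4639 0.3262 0.1647]
(270, 342) [0.4811 0.2999 0.1362]
(283, 348) [0.4535 0.329  0.1655]
```

View pics/c1.png

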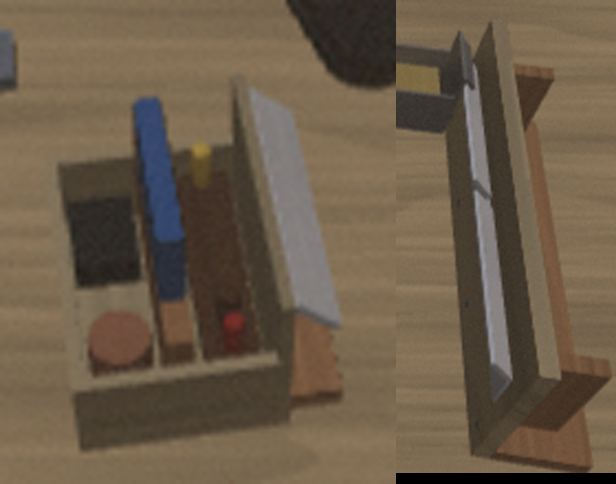

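View pics/c2.png

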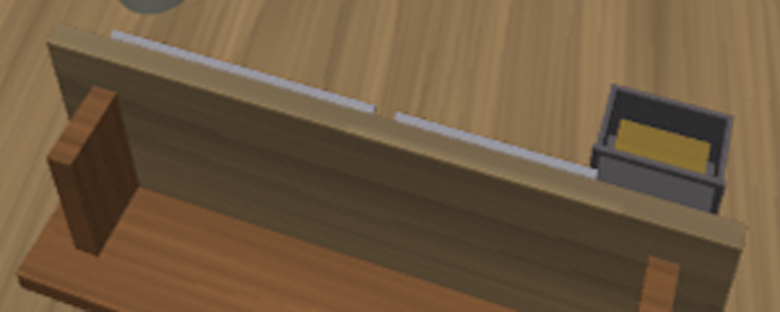

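The scene crop shows the blue plate and the strip, with the slot at about (483,188) in the crop. The side crop shows the slot edges at (375,108) and (396,116), which is raw (274.2,341.5)–(282.3,344.6).

```bash
python3 - <<'E'
from h import *
F={n:np.load(n+"0.npz") for n in("scene","side")}
def ray(f,u,v,z):
    d=np.array([(u-f["cx"])/f["fx"],(v-f["cy"])/f["fy"],1])@f["R"]; o=-f["R"].T@f["t"]; return o+d*(z-o[2])/d[2]
for n,f in F.items():
    P=cloud(f); I=f["image"].astype(int)
    with np.errstate(all="ignore"):
        # blue plate top
        m=(I[...,2]>I[...,0]*1.5)&(P[...,0]>.38)&(P[...,0]<.65)&(abs(P[...,1]+.09)<.07)&(P[...,2]>.08)
        q=P[m&(P[...,2]>.128)]; r=cv2.minAreaRect(q[:,:2].astype(np.float32)*1000); print(n,"plate top",len(q),r,np.median(q[:,2]), q.min(0),q.max(0))
        q=P[m]; print(" allblue",cv2.minAreaRect(q[:,:2].astype(np.float32)*1000))
        q=P[(P[...,2]>.160)&(P[...,2]<.170)&(P[...,0]>.2)&(P[...,0]<.72)&(P[...,1]>.27)&(P[...,1]<.42)]
        r=cv2.minAreaRect(q[:,:2].astype(np.float32)*1000); print(" board top",len(q),r, np.rad2deg(np.arctan2(*np.linalg.svd(q[:,:2]-q[:,:2].mean(0),full_matrices=0)[2][0][::-1])),np.median(q[:,2]))
        # front face / back face plane
        q=P[(P[...,2]>.03)&(P[...,2]<.085)&(P[...,0]>.36)&(P[...,0]<.68)&(P[...,1]>.25)&(P[...,1]<.36)]
        if len(q)>50:
            for _ in range(4):
                c=np.median(q,0) if _==0 else q.mean(0); nn=np.linalg.svd(q-c,full_matrices=0)[2][2]; q=q[abs((q-c)@nn)<.004]
            nn*=np.sign(nn[1]); print(" face",len(q),c,nn,np.rad2deg(np.arctan2(nn[1],nn[0])))
        # caddy back wall & strip
        q=P[(P[...,2]>.07)&(P[...,2]<.115)&(P[...,0]>.40)&(P[...,0]<.60)&(P[...,1]>-.07)&(P[...,1]<.0)]
        print(" strip",len(q),cv2.minAreaRect(q[:,:2].astype(np.float32)*1000))
for u in (274.2,278.3,282.3): print("slot edge side",ray(F["side"],u,341.5+(u-274.2)*3.1/8.1,.1365))
# scene: slot crop -> raw
u,v=400+(483-396)/2.2,85+188/2.2; print("slot scene",u,v,ray(F["scene"],u,v,.1365))
E
```

```text
scene plate top 189 ((507.67669677734375, -106.86009216308594), (87.32344055175781, 12.712364196777344), 9.286078453063965) 0.13279410333489527 [ 0.46519662 -0.11765936  0.12972095] [ 0.5508571  -0.09434812  0.13622325]
 allblue ((507.67669677734375, -106.86009216308594), (87.32344055175781, 12.712364196777344), 9.286078453063965)
 board top 1522 ((474.11309814453125, 330.7594299316406), (19.558929443359375, 460.30584716796875), 79.77130126953125) -10.250460850522577 0.16433237684357205
 face 194 [0.55403967 0.31576901 0.05024706] [ 0.03513759  0.1103019  -0.99327682] 72.3302890885175
 strip 816 ((498.55645751953125, -43.52374267578125), (149.85797119140625, 51.83744812011719), 0.013137221336364746)
side plate top 167 ((504.1434326171875, -104.3702621459961), (86.17823028564453, 17.05253791809082), 7.622231483459473) 0.13307863867267106 [ 0.46197419 -0.11645673  0.12800557] [ 0.54712587 -0.0936969   0.13633404]
 allblue ((504.59649658203125, -104.30963134765625), (87.09242248535156, 17.05253791809082), 7.622231483459473)
 board top 3008 ((471.3546142578125, 331.10931396484375), (20.481962203979492, 458.8793029785156), 79.85589599609375) 169.8881729800962 0.1648835759384999
 face 1434 [0.44805491 0.34368858 0.05815682] [1.71805826e-01 9.85130723e-01 4.64778281e-04] 80.10716871800396
 strip 1171 ((494.5494689941406, -44.855613708496094), (149.368896484375, 35.96049880981445), 8.657342910766602)
slot edge side [0.4741215  0.29795624 0.1365    ]
slot edge side [0.46662015 0.30003374 0.1365    ]
slot edge side [0.45934938 0.30204739 0.1365    ]
slot scene 439.54545454545456 170.45454545454544 [0.47443867 0.30496085 0.1365    ]
```

```bash
cat >> h.py <<'E'
from scipy.spatial.transform import Rotation as Ro
BO=np.array([.4712,.3221,0]); BY=np.deg2rad(79.87)
def eul(yaw,pitch,flip):   # tool euler for caddy yaw & tip-back
    return (Ro.from_euler("z",yaw)*Ro.from_euler("y",pitch)*Ro.from_euler("z",np.pi/2*flip)*Ro.from_euler("x",np.pi)).as_euler("xyz")
H=.102 # tcp height in caddy
def edge_pose(bx,by,bz,pitch,flip,BO=BO,BY=BY): # strip edge in board coordinates -> tcp pose
    off=Ro.from_euler("y",pitch).apply([-.0765,0,H-.0755])
    return BO+Ro.from_euler("z",BY).apply(np.array([bx,by,bz])+off), eul(BY,pitch,flip)
E
python3 - <<'E'
from plant import robot
from h import *
D=np.deg2rad
for fl in(-1,1):
    print(fl)
    for p,e in [((.506,-.1056,.102),eul(D(98.5),0,fl)),((.506,-.1056,.25),eul(D(98.5),0,fl)),edge_pose(-.05,-.02,.17,D(15),fl),edge_pose(-.01,-.02,.127,D(15),fl),edge_pose(-.007,.02,.1205,0,fl)]:
        q=robot.inverse_kinematics(p,e); print(np.round(p,3),None if q is None else np.round(q,2))
E
```

```text
-1
[ 0.506 -0.106  0.102] [-0.64  0.61  1.05  2.08 -0.71  0.87 -0.59]
[ 0.506 -0.106  0.25 ] [-0.65  0.28  0.95  1.93 -0.26  1.06 -1.01]
[0.47  0.203 0.215] [-1.15  0.37  0.71  1.89 -0.03  1.12 -2.19]
[0.477 0.243 0.172] [-1.17  0.48  0.7   1.87 -0.11  1.07 -2.18]
[0.437 0.243 0.147] [-1.11  0.34  0.64  2.07 -0.28  0.81 -2.05]
1
[ 0.506 -0.106  0.102] [-0.2   0.41  0.41  2.06 -0.24  0.72  2.08]
[ 0.506 -0.106  0.25 ] [-0.43  0.23  0.66  1.92 -0.16  1.04  2.02]
[0.47  0.203 0.215] [-0.65  0.31  0.07  1.86  0.18  1.16  0.72]
[0.477 0.243 0.172] [-0.69  0.4   0.06  1.84  0.18  1.1   0.66]
[0.437 0.243 0.147] [-0.66  0.3   0.08  2.05 -0.03  0.8   0.83]
```

```bash
python3 - <<'E'
from plant import robot
from h import *
D=np.deg2rad
def shot(n):
    f=robot.grab_frame("wrist"); np.savez(n+".npz",**f); return f
p=BO+Ro.from_euler("z",BY).apply([-.06,0,.33]); robot.goto(p,eul(BY,0,1)); a=shot("wb")
robot.goto((.506,-.1056,.27),eul(D(98.5),0,1)); robot.grip(.5); b=shot("wc")
cv2.imwrite("pics/w1.png",cv2.resize(np.hstack([a["image"],b["image"]]),(800,300))[:,:,::-1])
for f in(a,b): print(-f["R"].T@f["t"],f["R"][2],f["fx"])
s=robot.sense();print(s["t"],s["tcp_pos"],s["opening"],s["wrist_force"])
E
```

```text
[0.3814113  0.27752142 0.46067656] [ 0.30616076 -0.05400782 -0.9504466 ] 312.76899134376447
[ 0.42695375 -0.11794324  0.40092595] [ 0.30802503  0.04586996 -0.95027182] 312.76899134376447
3.7417 [ 0.50602222 -0.10554071  0.27002645] 0.5042625209592189 [-0.27004743 -0.85376853 -0.17119508]
```

View pics/w1.png

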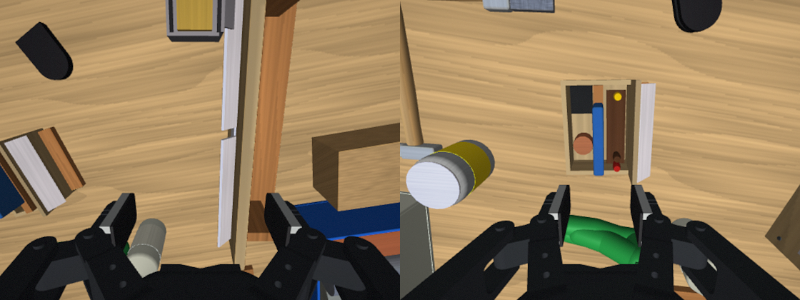

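The left half (over the board) shows the slot gap at about (228,133), raw (319,186). The right half shows the plate at (598,140) with the tin at (583,143) in the front bay. I'll refine both from the wrist data.

```bash
python3 - <<'E'
from h import *
f=np.load("wc.npz");P=cloud(f);I=f["image"].astype(int)
m=(I[...,2]>I[...,0]*1.5)&(abs(P[...,0]-.506)<.08)&(abs(P[...,1]+.106)<.04)&(P[...,2]>.126)
q=P[m];print("plate",len(q),cv2.minAreaRect((q[:,:2]*1000).astype(np.float32)),np.median(q[:,2]))
m=(np.ptp(I,-1)<45)&(I.min(-1)>120)&(abs(P[...,0]-.5)<.1)&(abs(P[...,1]+.045)<.04)&(P[...,2]>.07)
q=P[m];print("strip",len(q),cv2.minAreaRect((q[:,:2]*1000).astype(np.float32)),q[:,2].min(),q[:,2].max())
f=np.load("wb.npz");P=cloud(f);I=f["image"].astype(int)
Q=Ro.from_euler("z",BY).inv().apply((P-BO).reshape(-1,3)).reshape(P.shape)*1000
x,y,z=Q[...,0],Q[...,1],Q[...,2]
m=(abs(z-165)<5)&(abs(y)<150)&(abs(x)<40)
c,s,a=cv2.minAreaRect(Q[m][:,:2].astype(np.float32)); print("boardtop",c,s,a,np.median(z[m]), "x pct",np.percentile(x[m],[2,98]))
vx=cv2.fitLine(Q[m][:,:2].astype(np.float32),cv2.DIST_HUBER,0,.01,.01).ravel();print("yaw err deg",np.rad2deg(np.arctan(vx[0]/vx[1])))
m=(abs(y)<60)&(z>130)&(z<142)&(x<-12)&(x>-40); print("lip",np.percentile(z[m],[50,98]),np.percentile(x[m],[2,98]))
for b in range(-40,40,2):
    k=m&(y>=b)&(y<b+2); print(b,k.sum(),end="; ")
k=(I.min(-1)>110)&(np.ptp(I,-1)<45)&(x>-40)&(x<0)&(z>110)&(abs(y)<40)
print(); print([(b,int((k&(y>=b)&(y<b+2)).sum())) for b in range(-40,40,2)])
cv2.imwrite("pics/slot.png",cv2.resize(f["image"][130:240,260:400],None,fx=5,fy=5,interpolation=2)[:,:,::-1])
for X in [(-24,0,136.5),(-24,10,136.5),(-24,-10,136.5),(-24,0,136.5)]:
    print(X,proj(f,BO+Ro.from_euler("z",BY).apply(np.array(X)/1000)))
E
```

```text
plate 1950 ((503.7347717285156, -108.99615478515625), (63.0095100402832, 74.20789337158203), 60.07240295410156) 0.1335937279721019
strip 2716 ((496.4686584472656, -56.66813659667969), (140.03993225097656, 54.698036193847656), 9.331256866455078) 0.07760192398231193 0.3299292252652063
boardtop (7.260463714599609, 0.0383148193359375) (299.9165954589844, 18.62353515625) 89.99654388427734 164.3360025113333 x pct [-1.69953111 15.55650562]
yaw err deg 0.045076743
lip [134.56023409 137.00801312] [-28.05972066 -18.52377468]
-40 15; -38 14; -36 12; -34 14; -32 16; -30 14; -28 13; -26 18; -24 15; -22 13; -20 16; -18 15; -16 17; -14 16; -12 13; -10 19; -8 0; -6 0; -4 0; -2 0; 0 0; 2 0; 4 0; 6 14; 8 16; 10 16; 12 16; 14 17; 16 18; 18 18; 20 17; 22 15; 24 16; 26 17; 28 14; 30 15; 32 15; 34 17; 36 14; 38 20; 
[(-40, 35), (-38, 35), (-36, 35), (-34, 34), (-32, 36), (-30, 37), (-28, 32), (-26, 38), (-24, 36), (-22, 32), (-20, 39), (-18, 35), (-16, 39), (-14, 40), (-12, 33), (-10, 48), (-8, 0), (-6, 0), (-4, 0), (-2, 0), (0, 0), (2, 0), (4, 0), (6, 34), (8, 85), (10, 96), (12, 41), (14, 40), (16, 41), (18, 40), (20, 43), (22, 40), (24, 41), (26, 43), (28, 39), (30, 40), (32, 38), (34, 43), (36, 40), (38, 43)]
(-24, 0, 136.5) [[313.44484961 188.37137812]]
(-24, 10, 136.5) [[313.77847457 179.15152535]]
(-24, -10, 136.5) [[313.11739316 197.42076151]]
(-24, 0, 136.5) [[313.44484961 188.37137812]]
```

View pics/slot.png

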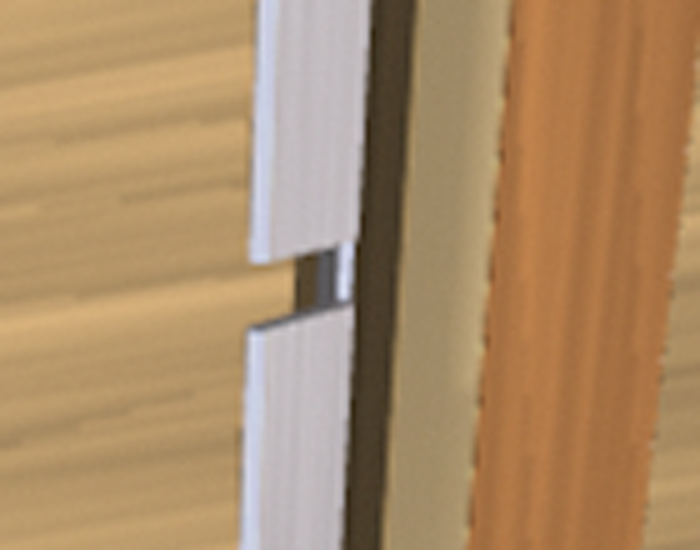

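The crop shows the slot between rows 255 and 330 at col 300. That puts its centre at board y ≈ -1 mm. Now the grasp.

```bash
python3 - <<'E'
from plant import robot
from h import *
D=np.deg2rad
f=np.load("wc.npz");P=cloud(f);I=f["image"].astype(int)
m=(I[...,2]>I[...,0]*1.5)&(I[...,2]>90)&(abs(P[...,0]-.506)<.07)&(abs(P[...,1]+.106)<.025)&(abs(P[...,2]-.133)<.005)
m=cv2.erode(m.astype(np.uint8),np.ones((2,2)))>0
q=P[m];r=cv2.minAreaRect((q[:,:2]*1000).astype(np.float32));print("plate",len(q),r,np.mean(q,0))
c=np.array([.5055,-.1055]) 
w=np.array(r[0])/1000
if np.linalg.norm(w-c)<.005: c=(2*c+w)/3
print(c)
e=eul(D(98.6),0,1)
robot.goto((*c,.20),e)
print(robot.move_straight((*c,.102),vel=.12,contact_N=6))
robot.grip(0,80)
s=robot.sense();print(s["t"],s["tcp_pos"],s["opening"],s["gripper_force"],s["wrist_force"])
robot.move_straight((*c,.20),vel=.10)
s=robot.sense();print(s["t"],s["tcp_pos"],s["opening"],s["gripper_force"],s["wrist_force"],s["torque"])
f=robot.grab_frame("side");np.savez("s1.npz",**f);cv2.imwrite("pics/s1.png",cv2.resize(f["image"][100:340,180:420],None,fx=2,fy=2)[:,:,::-1])
E
```

```text
plate 1268 ((504.2885437011719, -108.61970520019531), (87.36290740966797, 12.348302841186523), 9.485042572021484) [ 0.50161077 -0.10901244  0.13328046]
[ 0.50509618 -0.1065399 ]
False
5.4583 [ 0.50561261 -0.10706063  0.10254798] 0.1582784556757571 79.48434948921204 [ 0.00913303 -2.12094411  1.0821122 ]
6.5917 [ 0.50443255 -0.10636116  0.19921156] 0.15764107613873832 78.24627041816711 [ 0.42120002 -0.28119559 -6.03709646] [-0.06784621 -0.02848365  0.00545566]
```

View pics/s1.png

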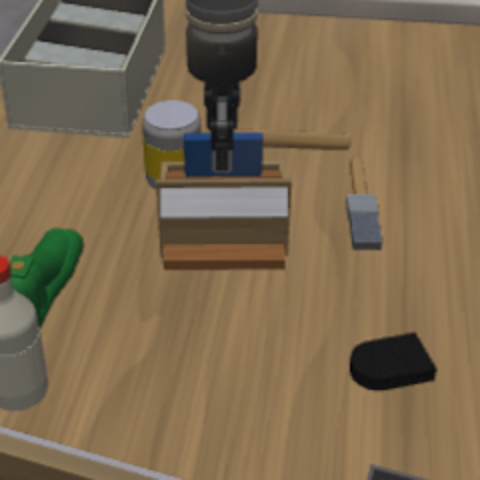

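Held level and near plate centre, load about 6 N. Next I move to the board tipped 15°, then lower the strip behind the lip.

```bash
sed -i 's/^H=.*/H=.1025/; s/^BO=.*/BO=np.array([.4711,.3214,0]); BY=np.deg2rad(79.85)/; s/; BY=np.deg2rad(79.87)//' h.py; python3 - <<'E'
from plant import robot
from h import *
D=np.deg2rad
def st(l):
    s=robot.sense(); R=Ro.from_euler("z",BY).inv()
    print(l,"t",round(s["t"],2),"tcpB",(R.apply(s["tcp_pos"]-BO)*1000).round(1),"FB",R.apply(s["wrist_force"]).round(1),"M",R.apply(s["torque"]).round(2),"op",round(s["opening"],3))
p,e=edge_pose(-.07,-.02,.175,D(15),1); robot.move_straight(p,vel=.15,attitude=e); st("A")
p,e=edge_pose(-.010,-.02,.155,D(15),1); print(robot.move_straight(p,vel=.08,contact_N=5)); st("B")
f=robot.grab_frame("side");np.savez("s2.npz",**f)
g=robot.grab_frame("scene");np.savez("s3.npz",**g)
a=cv2.resize(f["image"][200:400,150:400],(500,400));b=cv2.resize(g["image"][80:280,330:480],(300,400))
cv2.imwrite("pics/s2.png",np.hstack([a,b])[:,:,::-1])
E
```

```text
A t 8.74 tcpB [-137.8  -20.3  220.9] FB [ 0.6 -0.7 -6.4] M [-0.02 -0.66  0.04] op 0.158
False
B t 9.68 tcpB [-77.6 -20.2 201. ] FB [-1.4  0.5 -6.2] M [ 0.03 -0.64  0.  ] op 0.155
```

View pics/s2.png

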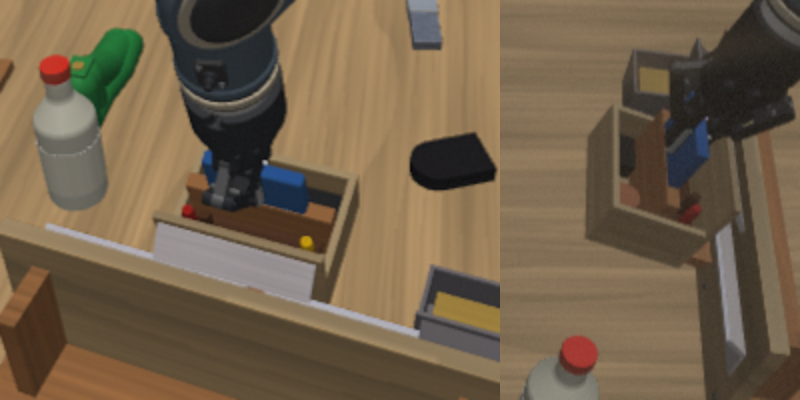

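Side and scene views show the caddy tipped back, with the strip at crop (235,262) just over the lip. I'll check the strip's measured position and then go down.

```bash
cat >> h.py <<'E'
def st(robot,l):
    s=robot.sense(); R=Ro.from_euler("z",BY).inv()
    b=R.apply(s["tcp_pos"]-BO)*1000; F=R.apply(s["wrist_force"])
    print(l,"t",round(s["t"],2),"tcpB",b.round(1),"FB",F.round(1),"M",R.apply(s["torque"]).round(2),"op",round(s["opening"],3)); return b,F
E
python3 - <<'E'
from plant import robot
from h import *
D=np.deg2rad
f=np.load("s2.npz");P=cloud(f);I=f["image"].astype(int)
Q=Ro.from_euler("z",BY).inv().apply((P-BO).reshape(-1,3)).reshape(P.shape)*1000
x,y,z=Q[...,0],Q[...,1],Q[...,2]
m=(I.min(-1)>110)&(np.ptp(I,-1)<45)&(x>-40)&(x<10)&(z>145)&(z<200)&(abs(y+20)<90)
q=Q[m]; print(len(q),np.percentile(q,[1,50,99],axis=0).round(1)); lo=q[q[:,2]<np.percentile(q[:,2],8)];print("low edge",lo.mean(0).round(1)," expect x~-5.7 z~157.5")
for b in (152,156,160,164,168,172): k=q[abs(q[:,2]-b)<2]; print(b,k[:,0].mean().round(1) if len(k) else None, end=" ")
print()
st(robot,"0")
p,e=edge_pose(-.010,-.02,.127,D(15),1); print(robot.move_straight(p,vel=.04,contact_N=4)); st(robot,"down")
E
```

```text
1609 [[-24.2 -87.8 157.4]
 [-14.  -16.3 171.7]
 [  2.3  50.7 186.6]]
low edge [ -7.1 -17.9 158.7]  expect x~-5.7 z~157.5
152 None 156 -7.1 160 -7.4 164 -7.5 168 -10.9 172 -14.3 
0 t 9.78 tcpB [-77.6 -20.2 201.1] FB [-0.  -0.8 -5.7] M [-0.02 -0.63  0.02] op 0.15
False
down t 10.63 tcpB [-76.8 -20.2 173. ] FB [ 0.4 -0.3 -5.3] M [-0.02 -0.67  0.04] op 0.153
```

```bash
python3 - <<'E'
from plant import robot
from h import *
p,e=edge_pose(-.0095,-.02,.1315,0,1); print(robot.move_straight(p,vel=.03,attitude=e,contact_N=5)); b,F0=st(robot,"level")
p2,_=edge_pose(-.0095,-.02,.1225,0,1); print(robot.move_straight(p2,vel=.015,contact_N=3)); b,F=st(robot,"lower"); print("edge z",b[2]-27, "expect 127.5 on lip; edge x",b[0]+76.5)
robot.sleep(.2); st(robot,"settled")
E
```

```text
False
level t 11.35 tcpB [-85.6 -20.1 158.9] FB [ 1.2 -0.1 -5. ] M [-0.   -0.02 -0.01] op 0.152
True
lower t 11.75 tcpB [-85.4 -20.  153.9] FB [-1.1  0.9  3.6] M [ 0.03 -0.5  -0.01] op 0.154
edge z 126.9001600741791 expect 127.5 on lip; edge x -8.854730659717191
settled t 11.95 tcpB [-85.4 -19.9 153.8] FB [ 0.3 -0.5  6.1] M [-0.07 -0.62 -0.01] op 0.151
```

```bash
cat >> h.py <<'E'
def rel(robot,d,vel,c=None): # relative board-frame mm move from sensed pose
    p=robot.sense()["tcp_pos"]+Ro.from_euler("z",BY).apply(np.array(d)/1000); return robot.move_straight(p,vel=vel,attitude=eul(BY,0,1),contact_N=c)
E
python3 - <<'E'
from plant import robot
from h import *
rel(robot,[0,0,.4],.01); robot.sleep(.2); st(robot,"up.4")
print(rel(robot,[4,0,0],.01,4)); robot.sleep(.2); st(robot,"x push")
E
```

```text
up.4 t 12.57 tcpB [-85.3 -19.9 154.1] FB [ 1.1 -1.   0.2] M [-0.12 -0.47  0.04] op 0.158
True
x push t 13.03 tcpB [-85.3 -20.  154. ] FB [-1.8 -0.1  4.7] M [ 0.14 -0.19  0.01] op 0.154
```

Force and moment say the foot now touches the board, with the tooth on the lip at the expected height. Now I slide with light force regulation.

```bash
python3 - <<'E'
from plant import robot
from h import *
rel(robot,[-.3,0,.2],.01); b,F=st(robot,"0")
for i in range(14):
    dz=float(np.clip(-.06*(0-F[2]),-.8,.4))   # aim Fz ~ 0 (about 6 N on the lip)
    hit=rel(robot,[0,2.5,dz],.015,7); b,F=st(robot,f"{i} {hit} {dz:.2f}")
    if b[2]<152.5 or F[2]<-5 or abs(F[1])>8: break
E
```

```text
0 t 13.28 tcpB [-85.3 -19.9 154.1] FB [ 1.  -0.7  1. ] M [-0.01 -0.49 -0.01] op 0.155
0 False 0.06 t 13.61 tcpB [-85.4 -17.7 154.1] FB [-0.  -1.9  0.2] M [-0.57 -0.38 -0.13] op 0.152
1 False 0.01 t 13.9 tcpB [-85.5 -15.  154.2] FB [-0.7 -1.5  0.2] M [-0.5  -0.25 -0.15] op 0.155
2 False 0.01 t 14.22 tcpB [-85.5 -12.1 154.1] FB [-0.1 -1.8  0.3] M [-0.28 -0.26 -0.06] op 0.153
3 False 0.02 t 14.57 tcpB [-85.5  -9.  154. ] FB [ 0.2 -0.6 -0.3] M [-0.26 -0.28 -0.05] op 0.16
4 False -0.02 t 14.93 tcpB [-86.4  -4.6 152.7] FB [-0.8 -0.1 -5.7] M [0.11 0.06 0.04] op 0.148
```

```bash
python3 - <<'E'
from plant import robot
from h import *
for i in range(5):
    h=rel(robot,[.3,0,-9],.015,4); b,F=st(robot,f"down {h}")
    if b[2]<148.2: break
    if F[2]>0: rel(robot,[0,0,.3],.01)
    h=rel(robot,[0,1.5,0],.015,5); b,F=st(robot,f"side {h}")
    if h: break
E
```

```text
down True t 15.23 tcpB [-86.7  -3.8 150.6] FB [ 1.5 -1.2 -3.3] M [-0.41 -0.55  0.  ] op 0.155
side False t 15.48 tcpB [-86.7  -2.  150.3] FB [ 1.3  0.1 -5.4] M [-0.02 -0.33 -0.01] op 0.15
down True t 15.78 tcpB [-85.5  -2.2 148.6] FB [ 2.4 -0.6 -1. ] M [-0.2  -0.69 -0.13] op 0.15
side False t 16.03 tcpB [-85.3  -0.7 148.6] FB [ 2.6 -0.4 -3.7] M [-0.11 -0.63 -0.08] op 0.15
down True t 16.31 tcpB [-84.3  -0.8 147.5] FB [ 1.  -0.   0.3] M [ 0.04 -0.38 -0.13] op 0.152
```

```bash
python3 - <<'E'
from plant import robot
from h import *
h=rel(robot,[1,0,-1.5],.01,8); robot.sleep(.2); b,F=st(robot,f"seat {h}")
f=robot.grab_frame("side");g=robot.grab_frame("scene")
a=cv2.resize(f["image"][200:400,150:400],(500,400));b=cv2.resize(g["image"][80:280,330:480],(300,400))
cv2.imwrite("pics/s4.png",np.hstack([a,b])[:,:,::-1])
E
```

```text
seat True t 16.72 tcpB [-84.1  -0.7 147.4] FB [-1.9  1.9  5.6] M [ 0.05  0.03 -0.07] op 0.152
```

View pics/s4.png

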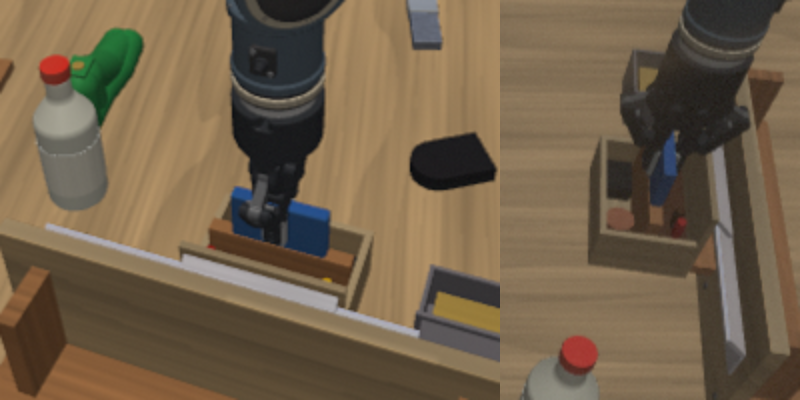

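The caddy sits level and low on the cleat, at home height, with the tin in its bay at (620,218). I'll unload, release, withdraw and check.

```bash
python3 - <<'E'
from plant import robot
from h import *
rel(robot,[0,0,.3],.01); robot.sleep(.2); st(robot,"unload")
robot.grip(.45); robot.sleep(.3); st(robot,"open")
rel(robot,[0,0,110],.1); 
p=robot.sense()["tcp_pos"]+np.array([.0,-.12,.03]); robot.move_straight(p,vel=.15); st(robot,"away")
for n in("scene","side"):
    f=robot.grab_frame(n); P=cloud(f);I=f["image"].astype(int)
    Q=Ro.from_euler("z",BY).inv().apply((P-BO).reshape(-1,3)).reshape(P.shape)*1000
    m=(I[...,2]>I[...,0]*1.5)&(abs(Q[...,0]+84)<30)&(abs(Q[...,1])<60)&(Q[...,2]>160)&(Q[...,2]<190)
    q=Q[m]; t=q[q[:,2]>np.percentile(q[:,2],70)]; print(n,len(q),np.percentile(q[:,2],[50,90,98]),"top",cv2.minAreaRect(t[:,:2].astype(np.float32)))
    cv2.imwrite(f"pics/f_{n}.png",f["image"][:,:,::-1])
    globals()[n]=f["image"]
a=cv2.resize(side[200:400,150:400],(500,400));b=cv2.resize(scene[80:280,330:480],(300,400))
cv2.imwrite("pics/s5.png",np.hstack([a,b])[:,:,::-1])
E
```

```text
unload t 17.27 tcpB [-84.1  -0.7 147.5] FB [ 0.8 -1.7 -1.9] M [-0.17 -0.42 -0.13] op 0.151
open t 17.93 tcpB [-84.1  -0.8 147.7] FB [ 0.4 -0.2  1. ] M [-0.06  0.04 -0.01] op 0.449
away t 20.16 tcpB [-201.6  -21.2  286.8] FB [ 0.2  0.1 -0. ] M [-0.03  0.02 -0.03] op 0.452
scene 195 [178.15002179 179.41787732 180.05856361] top ((-82.48760223388672, -3.1372604370117188), (84.39570617675781, 10.309410095214844), 87.73221588134766)
side 584 [175.99944979 179.72384568 180.71375271] top ((-81.745361328125, 1.2161445617675781), (11.593937873840332, 87.68958282470703), 0.40751683712005615)
```

View pics/s5.png

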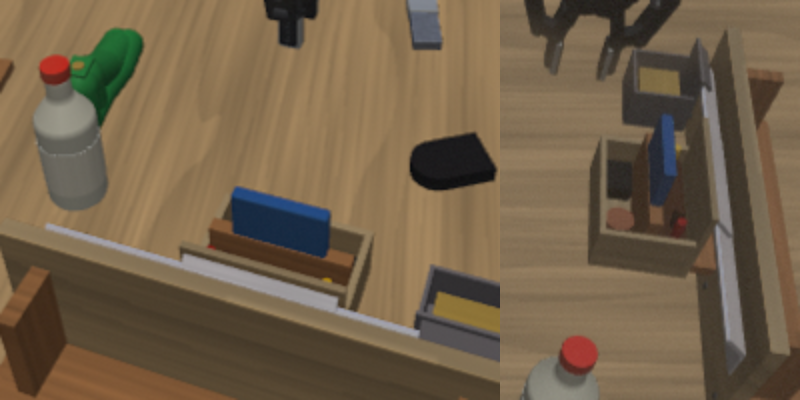

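The caddy hangs plumb and free of the gripper. Its plate top is at about 179 mm, exactly the home value, and the tin is still in its bay.

```bash
python3 -c "
from plant import robot
print(robot.close_job())"
```

```text
the job is handed in; nothing more can be done
None
```

The caddy hangs plumb and home on the cleat, its tooth felt into the slot under about 12 N at most on the cleat. The tin is still in it, nothing else was touched, and the job was handed in at about 20 s.

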